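# Unload the slide scanner's dock

## Robot

A 6-joint arm with a two-finger parallel gripper is mounted at the origin on the work surface. World frame = base frame: x ahead of the robot, y to its left, z up, the work surface at z = 0. Lengths are in m, angles in rad, forces in N, time in s.
With the tool pointing down it reaches from about 0.425 to 0.95 m from the base axis. Payload 3.5 kg.
Tool frame: the origin (TCP) lies on the centre line of the jaws, within the pads' length; the fingertips stand 8 mm ahead of it and the grasp point (between the pads) lies 11 mm behind it; z points along the fingers, y is the line along which they close (so a half turn about z gives the same grasp; the last joint's range is limited). The gripper opens to 85 mm and grips with 20 to 120 N. Pads are 22 mm wide; open, the fingers measure 114 mm over their backs; the gripper's body (76 mm by 85 mm) begins 54 mm behind the grasp point. The pads swing forward as they close: fully open they stand 13 mm farther back than shut.
Start: joints at [-1.341, 0.286, 1.577, -0, 1.279, -0.15], TCP at [0.25, -0.627, 0.214] pointing down, gripper open.
Joint ranges: [-2.77, 2.77], [-0.9, 2.22], [0.21, 2.48], [-1.53, 4.67], [0.24, 2.81], [-2.84, 2.84]. Speed limits (rad/s): [2.79, 2.79, 3.14, 3.14, 3.14, 3.14].

## Interface

Orientations are given as a unit quaternion [x, y, z, w].
In Python, from plant import ctrl gives the robot as it stands. The module is installed in compiled form; this text tells all that it offers.
- The arm moves only by the tool send_rows, never from a script. Its argument "steps" is a list of rows, each a list of 5 numbers: the shift along the tool's x, y, z in m, then the turn about the tool's z in degrees, then the opening, from -1 (shut) to 1 (fully open). A call has 1 to 12 rows; each row is the pose to reach, as a shift and turn from the pose commanded when the call began, along the tool's axes at that moment; what a row does not reach only later rows make up. A row lasts 1/10 s, in which the tool goes at most 50 mm and 8.59 degrees, less where a joint would pass 70% of its speed; a pose out of reach is approached as far as the arm can. A call with a gripper value outside its range is refused whole. The fingers move at their own pace and stop on an object; "squeeze" is the grip in N (left out, the last holds). Time passes only in rows, so rows that repeat a pose let the fingers close. It gives the time, the measured TCP pose, the force, the opening and the grip force at its end, in the units of the state.
- ctrl.get_state(): the state, without advancing time (a new reading comes with each control period).
- ctrl.read_camera(name): name is "scene" or "top"; returns the picture (420x560x3 uint8, red, green, blue); there is no depth.
- ctrl.calibration(name): a dict with "intrinsics" (3x3 intrinsics, pixels), "extrinsics" (4x4, takes a point from world to camera coordinates). Camera axes: x right, y up, looking along -z (the intrinsics and any distortion apply to the point x, -y, -z); pixel columns grow to the right and rows downward; lengths in m; the calibration is good to about 2 mm. A picture is of the moment at which its call begins. calibration takes no time and is no camera call.
- ctrl.sign_off(): hands the job in; it is judged then, once.
The state is a dict: "time": time; "qpos": joint angles; "dq": joint speeds; "joint_efforts": joint torques, N m; "eef_pos": TCP position; "tcp_rot": TCP orientation; "contact_force": force on the tool from outside, world axes, zero at the start; "wrist_torque": the same for the moment, N m; "opening": opening from 0.0 (shut) to 1.0 (fully open); "finger_force": force on a finger pad.
Only numpy, scipy, OpenCV 4.12 (cv2) and the standard library are available. Lean on these libraries where they do the work, as an engineer would, in place of code of your own. Each camera call takes 0.05 s, during which the arm holds its last target. There are 200 camera calls.

## Task

Unload the slide scanner's dock. First pick the green slide carrier off the black reading stage and lay it flat, without dropping it, in the empty compartment of the wooden tray (the one with the red floor pad). Then pinch the two orange side catches of the blue slide cassette together to unlock it, lift it upright clear of the dock by about 8 cm, and finish while still holding it there steadily by its pinched catches; leave the other carriers, the oil bottle and the cover-slip box alone.

Things in the scene. Friction and masses are not known exactly. Their poses are not given: they have to be found in the camera images.
- dock: White loading dock, fixed: base plate 270 x 120 x 8 mm, origin at the centre of its underside on the table. Black reading stage 90 x 70 mm at x = -80 mm, top 20 mm above the table. Cassette well at x = +75 mm: floor at z = 8 mm, walls and ledges 28 mm high, outside 111 (x) x 66 mm (y). The ledges hold down the cassette's two teeth until its catches are pressed; 1.5 mm side play.
- cassette_center (a point): Centre (42 mm above the underside) of the blue slide cassette, 92 (x) x 40 (y) x 84 mm (z), about 0.2 kg, standing in the dock's well, axes parallel to the dock's. Orange catch buttons stick out of its +y and -y sides, centred 20 mm above this point at x = 0, outer faces 60 mm apart at rest, 46 mm when pressed. At rest it can rise only 2 mm; with both pressed in it is free after 25 mm.
- catch_left (a joint): Inward travel of the cassette's +y orange catch button (34 mm long in x, 30 mm high), m: 0 at rest, sprung out; 0.007 fully pressed in, which unlocks it. Spring force 3 N at rest to 6.5 N fully pressed.
- catch_right (a joint): The same for the -y catch button.
- carrier_center (a point): Centre (half-way up) of the green slide carrier, a flat plate 76 mm (x) x 28 mm (y) x 8 mm thick, about 40 g, lying on the black reading stage (its underside starts 20 mm above the table); z is up.
- tray: Wooden slide tray, fixed, 106 (x) x 210 mm (y), origin at the centre of its underside. Three compartments at y = -76, 0 and +76 mm, each 82 (x) x 34 mm (y) inside, floor 6 mm, wall tops 15 mm above the table; the long walls are cut away over their middle 46 mm as finger notches down to the floor. Two hold grey carriers, one is empty; which one varies.
- pad_top (a point): Centre of the top face of the red pad (72 x 24 x 2 mm, fixed, its top 8 mm above the table) on the floor of the empty compartment; its x axis runs along the compartment's length. The green carrier, laid there, has its centre 4 mm above this point.
- stored_a_center (a point): Centre of one grey slide carrier of the same size, lying in the tray; to be left alone.
- stored_b_center (a point): Centre of the other grey slide carrier in the tray; to be left alone.
- oil_center (a point): Centre (half-way up) of a small amber bottle, 34 mm across and 70 mm high, standing off to one side; to be left alone.
- coverslips_center (a point): Centre of a white box of cover slips, 50 x 50 x 30 mm, off to the other side; to be left alone.
Mind the look-alikes: they are no part of the job. What is shaped like the part that bears carrier_center but purple or yellow is not meant.

How it is judged:
On the way, in this order (a step that is already met when the one before it is completed fails the run):
1. the green carrier lies flat in the empty compartment, let go (x of carrier_center in the frame of pad_top between -0.006 and 0.006 m and y of carrier_center in the frame of pad_top between -0.006 and 0.006 m and z of carrier_center in the frame of pad_top below 0.0065 m and angle between the x axis of carrier_center and the x axis of pad_top, either way round below 0.17 rad and angle between carrier_center's own z axis and vertical below 0.06 rad and contact force between the fingers and carrier below 0.1 N and linear speed of carrier below 0.02 m/s), for 0.2 s.
2. both catches pinched and the cassette lifted free of the dock (z of cassette_center in the frame of dock above 0.1 m and value of joint each of catch_left, catch_right above 0.005 m and contact force between the fingers and cassette above 1.5 N and contact force between cassette and dock below 0.1 N and angle between cassette_center's own z axis and vertical below 0.2 rad), for 0.2 s.
At the end, for the whole second after the job is handed in: The green carrier lies flat and released on the red pad (within 6 mm and 10 degrees); the cassette is held still in the fingers, both catches pressed in over 5 mm, raised 50 mm or more above its seat, within 11 degrees of upright, clear of the dock (all of step 1 and all of step 2 and linear speed of cassette below 0.03 m/s); the arm keeps its last pose, push and grip.
It fails at once if a grey carrier is pushed or lifted out of place (20 mm) (distance of any of stored_a_center, stored_b_center from where it was at the start of the episode above 0.02 m).
It fails at once if the oil bottle or the cover-slip box is moved more than 30 mm (distance of any of oil_center, coverslips_center from where it was at the start of the episode above 0.03 m).
It fails at once if the green carrier is dropped (falls faster than 0.6 m/s out of the fingers) (linear speed of carrier above 0.6 m/s and contact force between the fingers and carrier below 0.01 N).
It fails at once if the cassette is tipped more than 30 degrees (angle between cassette_center's own z axis and vertical above 0.52 rad).
It also fails if it takes over 51 s, if anything falls off the work surface, if the arm or the gripper's body presses on something with over 40 N, if the wrist force passes 120 N, or if a joint passes its speed limit or range.

## Working session

There is one attempt and no reset: what is moved stays moved. The work goes in short steps, Python scripts to look and compute and a tool call to move; the robot and the scene stay as the last step left them, time stands still between calls to the robot, and variables do not carry over. Pictures are saved under pics/ and viewed, at most 10 in all, crops included, and the job is handed in when it is done.

Besides the shell and the picture viewer there is one more tool, called after "Request:" as name(argument=value, ...), one argument or row to a line, values as JSON. send_rows: Moves the arm, as the interface text tells. Its arguments: {"type":"object","properties":{"steps":{"type":"array","items":{"type":"array","items":{"type":"number"}}},"squeeze":{"type":"number"}},"required":["steps"]}

```bash
mkdir -p pics
python3 - <<'E'
from plant import ctrl
import cv2,numpy as np
for n in("scene","top"):
    im=ctrl.read_camera(n); cv2.imwrite(f"pics/{n}0.png",im[:,:,::-1])
    c=ctrl.calibration(n); print(n,c)
s=ctrl.get_state(); print(s)
E
```

```text
scene {'intrinsics': array([[526.07622402,   0.        , 284.86560994],
       [  0.        , 526.07622402, 205.31162092],
       [  0.        ,   0.        ,   1.        ]]), 'extrinsics': array([[ 0.77575317,  0.63091557, -0.01235179, -0.35255232],
       [-0.54077003,  0.67474657,  0.50227964,  0.22304356],
       [ 0.32523037, -0.38296554,  0.86461702, -1.70117179],
       [ 0.        ,  0.        ,  0.        ,  1.        ]])}
top {'intrinsics': array([[469.61482923,   0.        , 283.66126214],
       [  0.        , 469.61482923, 209.81555984],
       [  0.        ,   0.        ,   1.        ]]), 'extrinsics': array([[-0.00272559, -0.99968906, -0.02478611,  0.02337713],
       [ 0.99513613, -0.00515225,  0.0983745 , -0.49609479],
       [-0.09847162, -0.02439743,  0.99484074, -1.03652686],
       [ 0.        ,  0.        ,  0.        ,  1.        ]])}
{'time': 0.1, 'qpos': array([-1.34101273e+00,  2.87100580e-01,  1.57804634e+00, -4.01456859e-05,
        1.27862446e+00, -1.50003477e-01]), 'dq': array([-0.00064793, -0.00074082, -0.00266584, -0.00016179, -0.00062897,
       -0.00025947]), 'joint_efforts': array([ 1.30017299e-03, -4.07296264e+01, -2.93698186e+01, -9.91518164e-05,
        3.41618041e-03, -3.94166108e-06]), 'eef_pos': array([ 0.25010476, -0.62625977,  0.21236136]), 'tcp_rot': array([ 9.82022658e-01,  1.88759934e-01, -6.26438416e-05, -1.08773104e-03]), 'contact_force': array([ 0.14641997,  0.05168382, -0.07531102]), 'wrist_torque': array([ 0.00718879,  0.03440084, -0.01731625]), 'finger_force': 0.0, 'opening': 0.9995546946654652}
```

View pics/top0.png

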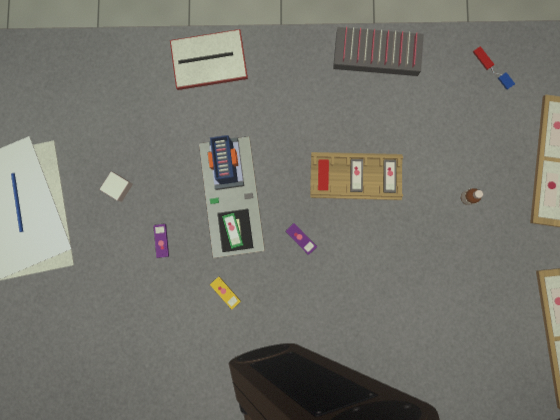

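View pics/scene0.png

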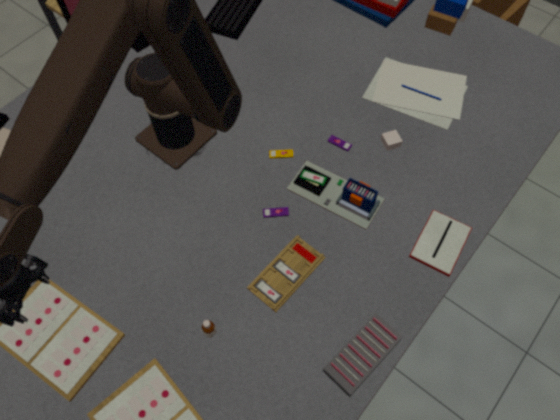

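Top picture: the cassette is at (225,160), the black stage with a green-rimmed carrier at (233,230), and the tray at (356,175) with its red pad at (323,175). Candidates with the carrier's shape are green (233,230), purple (161,240) and (300,238), and yellow (225,292). Only the one at (233,230) is green and on the stage, so I'll confirm it in a crop.

```bash
cat > h.py <<'E'
import cv2,numpy as np
from plant import ctrl
def ray(cam,uv,z):
    c=ctrl.calibration(cam);K=c["intrinsics"];E=c["extrinsics"];R=E[:3,:3];t=E[:3,3]
    uv=np.atleast_2d(uv).astype(float)
    d=np.linalg.solve(K,np.c_[uv,np.ones(len(uv))].T)*np.array([[1],[-1],[-1]])
    o=-R.T@t; d=R.T@d
    return (o[:,None]+d*((z-o[2])/d[2])).T
def proj(cam,P):
    c=ctrl.calibration(cam);K=c["intrinsics"];E=c["extrinsics"]
    p=np.atleast_2d(P)@E[:3,:3].T+E[:3,3]; p=p*[1,-1,-1]; q=p@K.T; return q[:,:2]/q[:,2:]
def rect(cam,mask,z,win):
    m=np.zeros_like(mask);x0,y0,x1,y1=win;m[y0:y1,x0:x1]=mask[y0:y1,x0:x1]
    P=ray(cam,np.argwhere(m>0)[:,::-1],z)
    (c,wh,a)=cv2.minAreaRect((P[:,:2]*1000).astype(np.float32))
    if wh[0]<wh[1]: wh=wh[::-1];a+=90
    a=(a+90)%180-90
    mu=P[:,:2].mean(0)*1000; w=np.linalg.eigh(np.cov(P[:,:2].T))[1][:,1]
    return np.round(c,1),np.round(wh,1),round(a,1),"mean",np.round(mu,1),"pca",round(np.degrees(np.arctan2(w[1],w[0])),1),len(P)
E
python3 - <<'E'
from h import *
out=[]
for n in("scene","top"):
    im=cv2.imread(f"pics/{n}0.png");h=cv2.cvtColor(im,cv2.COLOR_BGR2HSV)
    green=cv2.inRange(h,(45,90,40),(85,255,255)); red=cv2.inRange(h,(0,170,60),(4,255,255))|cv2.inRange(h,(174,170,60),(180,255,255))
    org=cv2.inRange(h,(5,160,120),(18,255,255))
    white=cv2.inRange(h,(20,0,135),(100,60,255))
    wg,wr,wo={"top":((215,205,255,255),(312,150,335,198),(200,130,245,180)),"scene":((290,160,335,200),(285,235,325,270),(330,170,385,220))}[n]
    print(n,"green",rect(n,green,.028,wg)); print("red",rect(n,red,.008,wr))
    k,l,s,c=cv2.connectedComponentsWithStats(org)
    for i in range(1,k):
        if s[i,4]>8 and wo[0]<c[i][0]<wo[2] and wo[1]<c[i][1]<wo[3]: print("org",c[i],s[i],ray(n,c[i],.070)[0])
im=cv2.imread("pics/top0.png")
a=cv2.resize(im[125:265,190:275],None,fx=4.2,fy=4.2,interpolation=2)
im=cv2.imread("pics/scene0.png")
b=cv2.resize(im[155:230,280:390],None,fx=4,fy=4,interpolation=2)
o=np.zeros((588,800,3),np.uint8);o[:a.shape[0],:a.shape[1]]=a;o[:b.shape[0],360:360+b.shape[1]]=b
cv2.imwrite("pics/crop.png",o)
E
```

```text
scene green (array([451.4, 137.7]), array([78.9, 34.8]), 16.7, 'mean', array([453.8, 136.1]), 'pca', np.float64(-163.5), 93)
red (array([580.4, -68.6]), array([66.3, 19.3]), -1.1, 'mean', array([580.2, -68.6]), 'pca', np.float64(178.7), 141)
org [356. 197.] [351 194  11   7  33] [0.60487608 0.13714554 0.07      ]
top green (array([450.5, 137.3]), array([76.8, 28.4]), 16.5, 'mean', array([448.8, 137.7]), 'pca', np.float64(-163.2), 140)
red (array([579.3, -69.5]), array([68.6, 21.7]), -2.8, 'mean', array([579.5, -69.4]), 'pca', np.float64(177.2), 285)
org [233.64       156.13333333] [231 149   7  15  75] [0.61060822 0.12974845 0.07      ]
org [210.34090909 159.84090909] [208 153   5  15  44] [0.60275136 0.18097068 0.07      ]
```

View pics/crop.png

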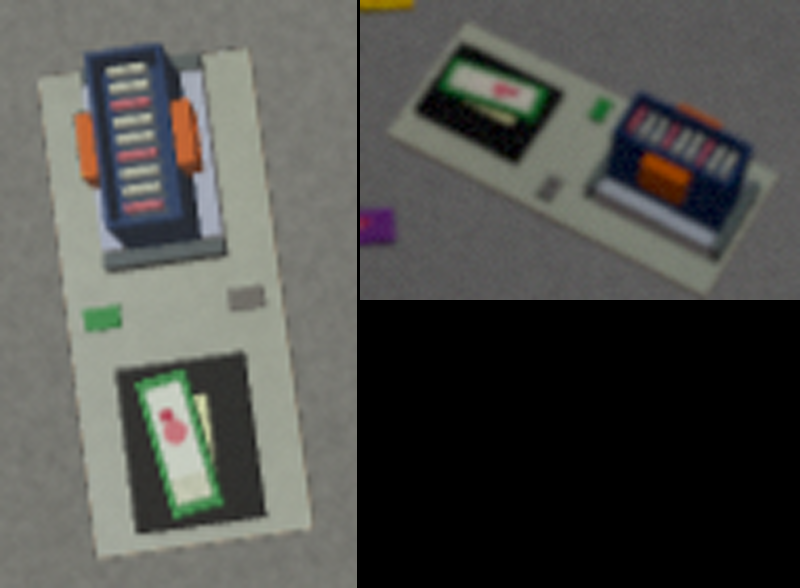

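The crop confirms it: the green-rimmed carrier lies on the black stage, at top-image (233,230), with its two orange-catch cassette beyond at (225,160). Its measured size of 77x28 mm and its place both fit. Next I get the dock and tray yaw and the first move.

```bash
cat >> h.py <<'E'
def go(x,y,z,yaw):
    """row: shift in tool axes and turn so the TCP gets to x,y,z with tool x at world yaw (deg, mod 180)"""
    from scipy.spatial.transform import Rotation as R
    s=ctrl.get_state();r=R.from_quat(s["tcp_rot"]).as_matrix()
    d=r.T@(np.array([x,y,z])-s["eef_pos"]);y0=np.degrees(np.arctan2(r[1,0],r[0,0]))
    print("mm",np.round(d*1000,1),"turn",round((-(yaw-y0)+90)%180-90,1),"| yaw0",round(y0,2),"tilt",np.round(r[:,2],3))
E
python3 - <<'E'
from h import *
im=cv2.imread("pics/top0.png");h=cv2.cvtColor(im,cv2.COLOR_BGR2HSV)
wood=cv2.inRange(h,(12,70,60),(28,255,255)); wood=cv2.morphologyEx(wood,cv2.MORPH_OPEN,np.ones((3,3)))
print("tray",rect("top",wood,.013,(300,145,415,205)))
lab=cv2.cvtColor(im,cv2.COLOR_BGR2LAB)
w=cv2.inRange(lab[:,:,0],145,255); w=cv2.morphologyEx(w,cv2.MORPH_OPEN,np.ones((3,3)))
print("dock",rect("top",w,.008,(195,132,268,262)))
dk=cv2.inRange(lab[:,:,0],0,60)
print("stage",rect("top",dk,.02,(215,205,258,255)))
go(.45,-.2,.214,16.5); go(.4505,.1374,.1,16.5)
E
```

```text
tray (array([ 575.5, -144.7]), array([209.8, 105.7]), 88.0, 'mean', array([ 574.9, -143. ]), 'pca', np.float64(88.0), 3010)
dock (array([530.4, 143.8]), array([268.5, 118.7]), 7.7, 'mean', array([520.5, 141.3]), 'pca', np.float64(-174.8), 3434)
stage (array([450.8, 131.4]), array([86.4, 67.5]), 7.7, 'mean', array([449.8, 127.1]), 'pca', np.float64(171.2), 632)
mm [ 343.7 -321.8   -0.8] turn 5.3 | yaw0 21.76 tilt [-0.001  0.002 -1.   ]
mm [ 469.2 -634.7  113.9] turn 5.3 | yaw0 21.76 tilt [-0.001  0.002 -1.   ]
```

Request:
send_rows(
  steps=[
    [0.344,-0.322,0,5.3,0.1],
    [0.344,-0.322,0,5.3,0.1],
    [0.344,-0.322,0,5.3,0.1],
    [0.344,-0.322,0,5.3,0.1],
    [0.344,-0.322,0,5.3,0.1],
    [0.344,-0.322,0,5.3,0.1],
    [0.344,-0.322,0,5.3,0.1],
    [0.344,-0.322,0,5.3,0.1],
    [0.344,-0.322,0,5.3,0.1],
    [0.344,-0.322,0,5.3,0.1],
    [0.469,-0.635,0,5.3,0.1],
    [0.469,-0.635,0.05,5.3,0.1],
  ],
  squeeze=25,
)

```text
time: 1.3
eef_pos: [0.4509, -0.0998, 0.2058]
tcp_rot: [0.99, 0.143, 0.001, 0.0]
contact_force: [1.4, 0.2, -0.1]
opening: 0.548
finger_force: 0.0
```

Request:
send_rows(
  steps=[
    [0,0,0,0,0.1],
  ],
)

```text
time: 1.4
eef_pos: [0.449, -0.0958, 0.2032]
tcp_rot: [0.989, 0.146, -0.001, -0.002]
contact_force: [0.3, -0.3, -0.6]
opening: 0.547
finger_force: 0.0
```

```bash
python3 -c "
from h import *
go(.4505,.1374,.1,16.5)"
```

```text
mm [  69.1 -222.4  103.9] turn 0.3 | yaw0 16.82 tilt [-0.003  0.003 -1.   ]
```

Request:
send_rows(
  steps=[
    [0.069,-0.222,0,0.3,0.05],
    [0.069,-0.222,0,0.3,0.05],
    [0.069,-0.222,0,0.3,0.05],
    [0.069,-0.222,0,0.3,0.05],
    [0.069,-0.222,0,0.3,0.05],
    [0.069,-0.222,0.05,0.3,0.05],
    [0.069,-0.222,0.1,0.3,0.05],
    [0.069,-0.222,0.124,0.3,0.05],
    [0.069,-0.222,0.124,0.3,0.05],
    [0.069,-0.222,0.124,0.3,0.05],
  ],
)

```text
time: 2.4
eef_pos: [0.4541, 0.1311, 0.0814]
tcp_rot: [0.99, 0.14, -0.0, 0.0]
contact_force: [0.2, 0.2, -0.8]
opening: 0.524
finger_force: 0.0
```

Run:
```python
from h import *
go(.4505,.1374,.031,16.5)
im=ctrl.read_camera("scene")[:,:,::-1]; a=cv2.resize(im[120:220,260:390],None,fx=6,fy=6,interpolation=2)
cv2.imwrite("pics/s1.png",a)
```

```text
mm [-1.7 -7.  50.4] turn -0.4 | yaw0 16.13 tilt [-0. -0. -1.]
```

View pics/s1.png

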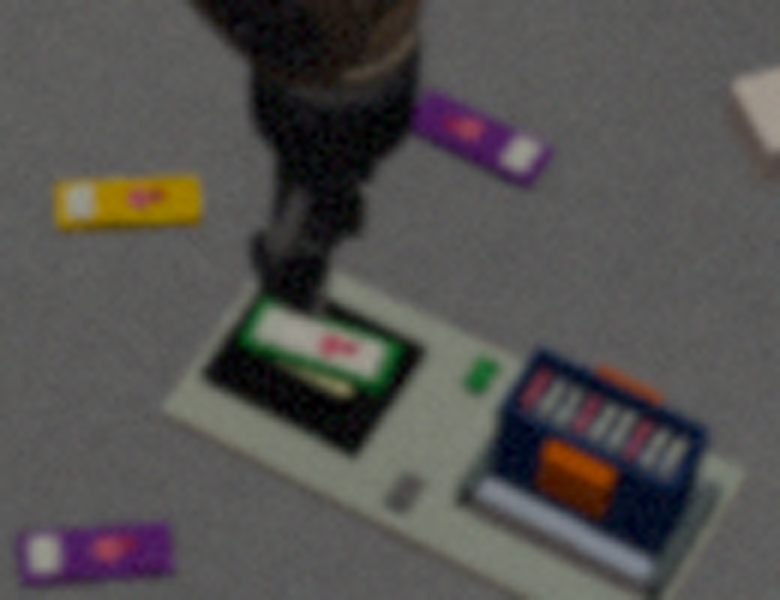

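The gripper stands above the carrier, closing across its narrow side, with nothing touched. I'll go down in steps and watch the force.

Request:
send_rows(
  steps=[
    [-0.0017,-0.007,0.0,-0.4,0.05],
    [-0.0017,-0.007,0.02,-0.4,0.05],
    [-0.0017,-0.007,0.033,-0.4,0.05],
    [-0.0017,-0.007,0.033,-0.4,0.05],
    [-0.0017,-0.007,0.033,-0.4,0.05],
  ],
)

```text
time: 2.95
eef_pos: [0.4503, 0.1378, 0.0485]
tcp_rot: [0.99, 0.144, 0.0, -0.0]
contact_force: [0.3, -0.0, 0.1]
opening: 0.526
finger_force: 0.0
```

```bash
python3 -c "
from h import *
go(.4505,.1374,.031,16.5)"
```

```text
mm [ 0.1  0.4 17.5] turn 0.1 | yaw0 16.57 tilt [ 0.  0. -1.]
```

Request:
send_rows(
  steps=[
    [0,0.0004,0.006,0,0.05],
    [0,0.0004,0.01,0,0.05],
    [0,0.0004,0.01,0,0.05],
  ],
)

```text
time: 3.25
eef_pos: [0.4498, 0.1372, 0.0376]
tcp_rot: [0.99, 0.144, -0.0, -0.0]
contact_force: [0.8, -0.7, -0.1]
opening: 0.523
finger_force: 0.0
```

Request:
send_rows(
  steps=[
    [0,0,0.004,0,0.05],
    [0,0,0.007,0,0.05],
    [0,0,0.007,0,0.05],
  ],
)

```text
time: 3.55
eef_pos: [0.4497, 0.1372, 0.0305]
tcp_rot: [0.99, 0.144, -0.001, -0.0]
contact_force: [-0.9, 0.6, 0.9]
opening: 0.528
finger_force: 0.0
```

Request:
send_rows(
  steps=[
    [0,0,0,0,-0.2],
    [0,0,0,0,-0.4],
    [0,0,0,0,-0.6],
    [0,0,0,0,-0.6],
    [0,0,0,0,-0.6],
  ],
)

```text
time: 4.05
eef_pos: [0.4503, 0.1373, 0.0311]
tcp_rot: [0.99, 0.144, 0.0, 0.0]
contact_force: [-0.1, -0.6, 0.9]
opening: 0.202
finger_force: 0.0
```

Run:
```python
from h import *
o=np.zeros((600,800,3),np.uint8)
im=ctrl.read_camera("scene")[:,:,::-1]; o[:,:400]=cv2.resize(im[150:210,290:330],(400,600),interpolation=2)
im=ctrl.read_camera("top")[:,:,::-1]; o[:,400:]=cv2.resize(im[200:260,215:255],(400,600),interpolation=2)
cv2.imwrite("pics/s2.png",o)
```

```text
(no output)
```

View pics/s2.png

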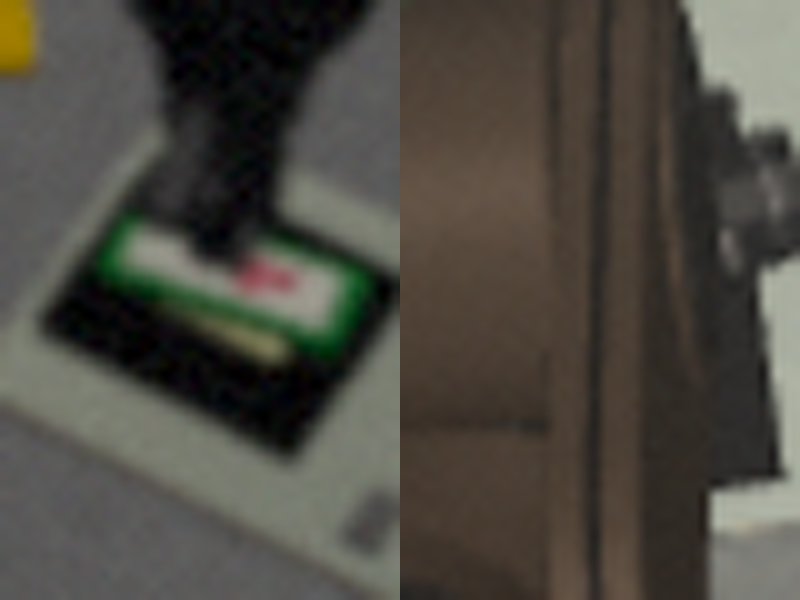

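The left crop shows the finger tips above the carrier, the near tip at about (311,176) in full-image pixels. The carrier has not moved, so the fingers closed over it and the tips are higher than I reckoned. I'll work out their height.

Run:
```python
from h import *
im=ctrl.read_camera("scene")[:,:,::-1]
h=cv2.cvtColor(np.ascontiguousarray(im),cv2.COLOR_BGR2HSV)
print("green",rect("scene",cv2.inRange(h,(45,90,40),(85,255,255)),.028,(290,160,335,200)))
s=ctrl.get_state();print(s["eef_pos"],s["opening"])
for z in(.02,.028,.035,.04,.05): print(z,proj("scene",[[.4527,.129,z],[.4503,.1373,z],[.448,.1456,z]]).round(1).tolist())
g=cv2.cvtColor(np.ascontiguousarray(im),cv2.COLOR_BGR2GRAY);print(g[168:182,300:324])
```

```text
green (array([451.6, 137.3]), array([79.2, 35.3]), 18.2, 'mean', array([457.2, 133.4]), 'pca', np.float64(-156.1), 76)
[0.45019187 0.13730695 0.03108381] 0.20121096594775972
0.02 [[311.3, 180.3], [312.4, 178.1], [313.4, 175.9]]
0.028 [[311.4, 178.9], [312.5, 176.7], [313.5, 174.5]]
0.035 [[311.5, 177.6], [312.5, 175.4], [313.6, 173.2]]
0.04 [[311.5, 176.7], [312.6, 174.4], [313.7, 172.2]]
0.05 [[311.6, 174.8], [312.7, 172.6], [313.8, 170.4]]
[[102 105  93  62  43  47  55  52  46  38  39  37  27  21   8  20   8  42
   84 111 121 118 115 104]
 [106 100  69  41  32  52  53  56  47  29  35  37  25  10  14  15  17  47
   93 115 123 127 124 118]
 [103  80  46  26  27  38  52  53  34  32  23  23  23  10  16  14  23  47
   93 117 126 126 128 124]
 [ 90  58  44  38  36  40  39  38  28  21  15  15  16   7  28  22  15  39
   70  97 111 123 124 127]
 [ 68  46  56  72  74  60  48  44  26  21  16  13   7  25  33  35  17  28
   39  55  81  99 113 120]
 [ 54  50  78 109 115 106  90  80  55  26   3   9  10  18  38  44  44  32
   28  29  43  58  81 101]
 [ 43  64  96 126 136 138 133 121  88  42  19  10   9  29  43  62  73  74
   59  46  36  34  42  61]
 [ 44  68 100 130 147 146 146 140 110  69  41  32  28  32  54  82 101 109
  105  92  75  66  47  38]
 [ 51  62  89 113 127 133 143 144 130 110  86  74  60  52  65  86 111 126
  128 121 118 109  95  78]
 [ 29  43  63  79  89 104 114 131 137 132 126 119 106  84  83  95 107 110
  112 122 138 141 133 113]
 [ 22  28  35  37  51  66  78  95 115 122 128 137 131 121 105 107 117 111
  114 130 145 150 147 127]
 [  3  10  19  20  35  38  55  65  76  85  98 111 120 121 117 128 139 137
  136 144 152 154 145 118]
 [  3  13  11   5  12  27  47  57  58  61  68  79  87  91 108 122 133 139
  146 148 151 149 134 104]
 [  7   3   1   8  10  15  32  38  54  68  75  76  70  71  81  86  97 115
  130 137 144 142 123  88]]
```

Request:
send_rows(
  steps=[
    [0,0,0,0,0.05],
    [0,0,0,0,0.05],
    [0,0,0,0,0.05],
    [0,0,0.002,0,0.05],
    [0,0,0.004,0,0.05],
    [0,0,0.004,0,0.05],
  ],
)

```text
time: 4.8
eef_pos: [0.4498, 0.1372, 0.0266]
tcp_rot: [0.99, 0.144, -0.0, -0.0]
contact_force: [-0.6, 0.4, -0.2]
opening: 0.526
finger_force: 0.0
```

Request:
send_rows(
  steps=[
    [0,0,0.002,0,0.05],
    [0,0,0.003,0,0.05],
    [0,0,0.003,0,0.05],
  ],
)

```text
time: 5.1
eef_pos: [0.45, 0.1373, 0.0238]
tcp_rot: [0.99, 0.144, -0.0, -0.0]
contact_force: [-0.9, 0.1, 0.3]
opening: 0.528
finger_force: 0.0
```

Request:
send_rows(
  steps=[
    [0,0,0.002,0,0.05],
    [0,0,0.004,0,0.05],
    [0,0,0.004,0,0.05],
  ],
)

```text
time: 5.4
eef_pos: [0.4499, 0.1373, 0.0197]
tcp_rot: [0.99, 0.144, -0.0, -0.0]
contact_force: [0.3, 0.7, -0.7]
opening: 0.527
finger_force: 0.0
```

Request:
send_rows(
  steps=[
    [0,0,0.001,0,0.05],
    [0,0,0.003,0,0.05],
    [0,0,0.003,0,0.05],
  ],
)

```text
time: 5.7
eef_pos: [0.45, 0.1373, 0.0167]
tcp_rot: [0.99, 0.144, -0.0, -0.0]
contact_force: [-0.8, -0.7, -0.8]
opening: 0.526
finger_force: 0.0
```

Request:
send_rows(
  steps=[
    [0,0,0.001,0,0.05],
    [0,0,0.003,0,0.05],
    [0,0,0.003,0,0.05],
  ],
)

```text
time: 6.0
eef_pos: [0.4499, 0.1373, 0.0137]
tcp_rot: [0.99, 0.144, -0.0, -0.0]
contact_force: [-0.2, -0.4, 0.0]
opening: 0.528
finger_force: 0.0
```

Run:
```python
from h import *
im=ctrl.read_camera("scene")[:,:,::-1]
h=cv2.cvtColor(np.ascontiguousarray(im),cv2.COLOR_BGR2HSV)
print("green",rect("scene",cv2.inRange(h,(45,90,40),(85,255,255)),.028,(290,160,335,200)))
cv2.imwrite("pics/s3.png",cv2.resize(im[145:205,280:360],(800,600),interpolation=2))
```

```text
green (array([451.8, 138.7]), array([79.8, 34.6]), 14.9, 'mean', array([465.4, 140. ]), 'pca', np.float64(-157.6), 54)
```

View pics/s3.png

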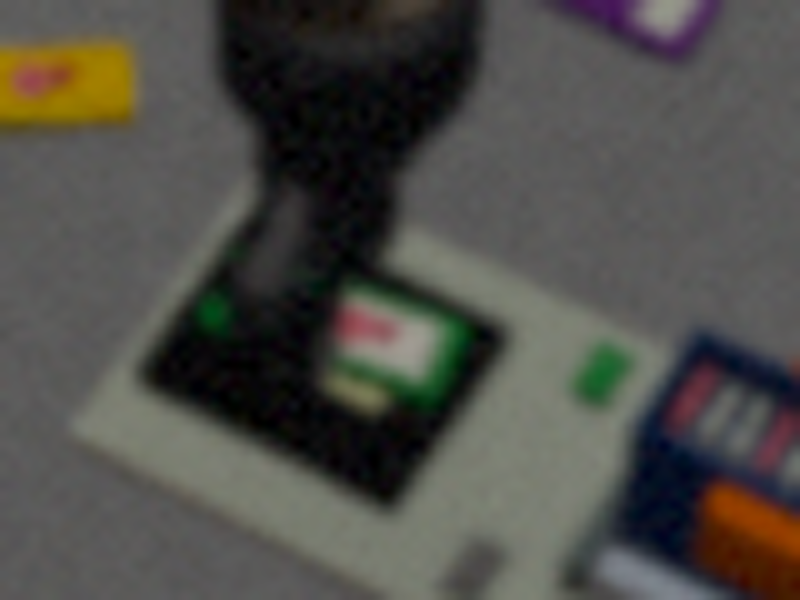

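The near finger now hides the carrier's middle (crop (290,330)), so the tips are beside it and near the stage. The real tips sit about 12 mm higher than the text suggests. I'll close here.

Request:
send_rows(
  steps=[
    [0,0,0,0,-0.2],
    [0,0,0,0,-0.4],
    [0,0,0,0,-0.7],
    [0,0,0,0,-0.7],
    [0,0,0,0,-0.7],
  ],
)

```text
time: 6.55
eef_pos: [0.4502, 0.1373, 0.0141]
tcp_rot: [0.99, 0.144, 0.0, -0.0]
contact_force: [0.4, -0.3, -0.1]
opening: 0.151
finger_force: 0.0
```

Request:
send_rows(
  steps=[
    [0,0,0.001,0,-0.7],
    [0,0,0.002,0,-0.7],
    [0,0,0.002,0,-0.7],
  ],
)

```text
time: 6.85
eef_pos: [0.45, 0.1373, 0.0118]
tcp_rot: [0.99, 0.144, -0.0, -0.0]
contact_force: [1.1, -0.8, -0.2]
opening: 0.153
finger_force: 0.0
```

Run:
```python
from h import *
im=ctrl.read_camera("scene")[:,:,::-1]
h=cv2.cvtColor(np.ascontiguousarray(im),cv2.COLOR_BGR2HSV)
print("green",rect("scene",cv2.inRange(h,(45,90,40),(85,255,255)),.028,(290,160,335,200)))
cv2.imwrite("pics/s4.png",cv2.resize(im[145:205,280:360],(800,600),interpolation=2))
```

```text
green (array([452.1, 137.7]), array([79.7, 37.8]), 13.7, 'mean', array([455.7, 132.8]), 'pca', np.float64(-159.3), 90)
```

View pics/s4.png

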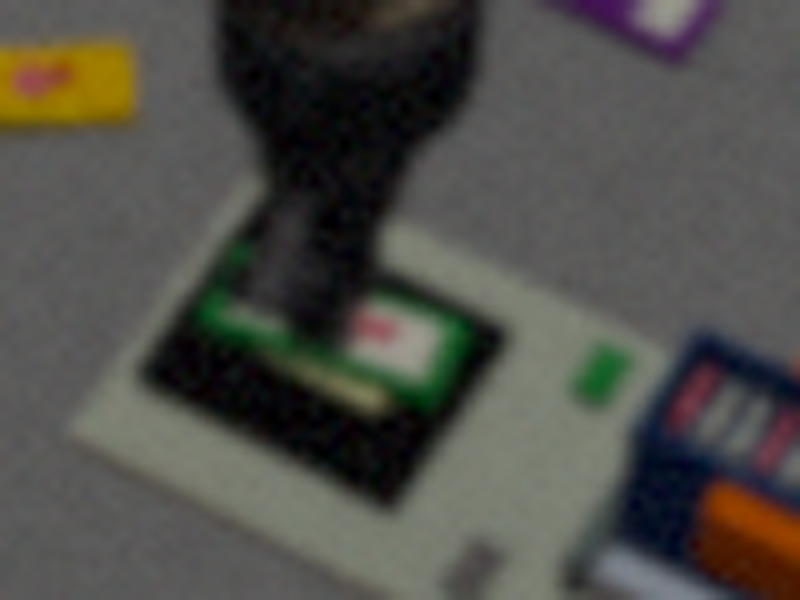

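The near tip at crop (325,350) is right above the carrier's top, about 28 mm high. The carrier is still undisturbed. I'll feel for the top.

Request:
send_rows(
  steps=[
    [0,0,0.001,0,-0.7],
    [0,0,0.002,0,-0.7],
    [0,0,0.002,0,-0.7],
  ],
)

```text
time: 7.2
eef_pos: [0.4503, 0.1373, 0.0106]
tcp_rot: [0.99, 0.144, -0.0, 0.0]
contact_force: [-2.2, -0.0, 5.7]
opening: 0.146
finger_force: 2.4
```

Request:
send_rows(
  steps=[
    [0,0,0.001,0,-0.7],
    [0,0,0.002,0,-0.7],
    [0,0,0.002,0,-0.7],
  ],
)

```text
time: 7.5
eef_pos: [0.4503, 0.1373, 0.0105]
tcp_rot: [0.99, 0.144, -0.001, 0.0]
contact_force: [-8.1, -1.2, 18.5]
opening: 0.153
finger_force: 9.4
```

Contact came at TCP z = 0.0105 with the carrier top at 0.028, so the tips are 17.5 mm above the reported TCP. I'll raise, open, and go down to TCP z ≈ 0.004.

Request:
send_rows(
  steps=[
    [0,0,-0.008,0,-0.7],
    [0,0,-0.012,0,0.05],
    [0,0,-0.012,0,0.05],
    [0,0,-0.012,0,0.05],
    [0,0,-0.012,0,0.05],
  ],
)

```text
time: 8.0
eef_pos: [0.4498, 0.1372, 0.0196]
tcp_rot: [0.99, 0.144, -0.0, -0.0]
contact_force: [0.4, 0.5, 0.7]
opening: 0.525
finger_force: 0.0
```

Run:
```python
from h import *
go(.4505,.1374,.004,16.5)
```

```text
mm [ 0.7  0.  15.6] turn 0.1 | yaw0 16.55 tilt [-0.001 -0.    -1.   ]
```

Request:
send_rows(
  steps=[
    [0.0005,0,0.008,0,0.05],
    [0.0005,0,0.013,0,0.05],
    [0.0005,0,0.0155,0,0.05],
    [0.0005,0,0.0155,0,0.05],
  ],
)

```text
time: 8.4
eef_pos: [0.45, 0.1374, 0.0036]
tcp_rot: [0.99, 0.144, -0.001, -0.0]
contact_force: [-0.5, -0.2, -1.2]
opening: 0.525
finger_force: 0.0
```

Request:
send_rows(
  steps=[
    [0,0,0,0,-0.1],
    [0,0,0,0,-0.3],
    [0,0,0,0,-0.5],
    [0,0,0,0,-0.5],
    [0,0,0,0,-0.5],
  ],
)

```text
time: 8.9
eef_pos: [0.451, 0.1375, 0.0049]
tcp_rot: [0.99, 0.144, 0.0, 0.0]
contact_force: [0.6, 0.1, 1.3]
opening: 0.314
finger_force: 25.3
```

Request:
send_rows(
  steps=[
    [0,0,-0.01,0,-0.5],
    [0,0,-0.03,0,-0.5],
    [0,0,-0.06,0,-0.5],
    [0,0,-0.08,0,-0.5],
    [0,0,-0.08,0,-0.5],
  ],
)

```text
time: 9.4
eef_pos: [0.4533, 0.1377, 0.0883]
tcp_rot: [0.99, 0.144, 0.004, 0.0]
contact_force: [0.3, -0.2, -0.1]
opening: 0.316
finger_force: 25.1
```

Run:
```python
from h import *
s=ctrl.get_state();print(s["eef_pos"],s["finger_force"],s["opening"])
go(.579,-.069,.05,-2)
```

```text
[0.45331253 0.13769166 0.08825813] 25.081876516342163 0.3159843101790904
mm [ 61.2 233.9  39.1] turn 18.6 | yaw0 16.57 tilt [ 0.008  0.001 -1.   ]
```

Request:
send_rows(
  steps=[
    [0.01,0.04,0,3,-0.5],
    [0.021,0.08,0,6,-0.5],
    [0.032,0.12,0,9,-0.5],
    [0.042,0.16,0,12,-0.5],
    [0.052,0.2,0,15,-0.5],
    [0.059,0.225,0,18,-0.5],
    [0.061,0.234,0.01,18.6,-0.5],
    [0.061,0.234,0.02,18.6,-0.5],
    [0.061,0.234,0.035,18.6,-0.5],
    [0.061,0.234,0.039,18.6,-0.5],
    [0.061,0.234,0.039,18.6,-0.5],
    [0.061,0.234,0.039,18.6,-0.5],
  ],
)

```text
time: 10.6
eef_pos: [0.5756, -0.0686, 0.0454]
tcp_rot: [1.0, -0.017, -0.0, -0.0]
contact_force: [0.9, -0.0, 0.0]
opening: 0.316
finger_force: 25.1
```

Run:
```python
from h import *
s=ctrl.get_state();print(s["eef_pos"],s["finger_force"],s["opening"])
go(.579,-.069,.015,-2)
o=np.zeros((600,800,3),np.uint8)
im=ctrl.read_camera("scene")[:,:,::-1]
h=cv2.cvtColor(np.ascontiguousarray(im),cv2.COLOR_BGR2HSV)
print("green",rect("scene",cv2.inRange(h,(45,90,40),(85,255,255)),.073,(265,190,340,290)))
o[:,:400]=cv2.resize(im[205:295,265:325],(400,600),interpolation=2)
im=ctrl.read_camera("top")[:,:,::-1]; o[:,400:]=cv2.resize(im[130:220,293:353],(400,600),interpolation=2)
cv2.imwrite("pics/s5.png",o)
```

```text
[ 0.57557027 -0.06857801  0.04544049] 25.08533924818039 0.3158911056644477
mm [ 3.5  0.3 30.4] turn 0.0 | yaw0 -1.96 tilt [-0.  0. -1.]
green (array([594.9, -69.8]), array([38.8, 27.4]), -6.4, 'mean', array([605.9, -71.4]), 'pca', np.float64(138.9), 27)
```

View pics/s5.png

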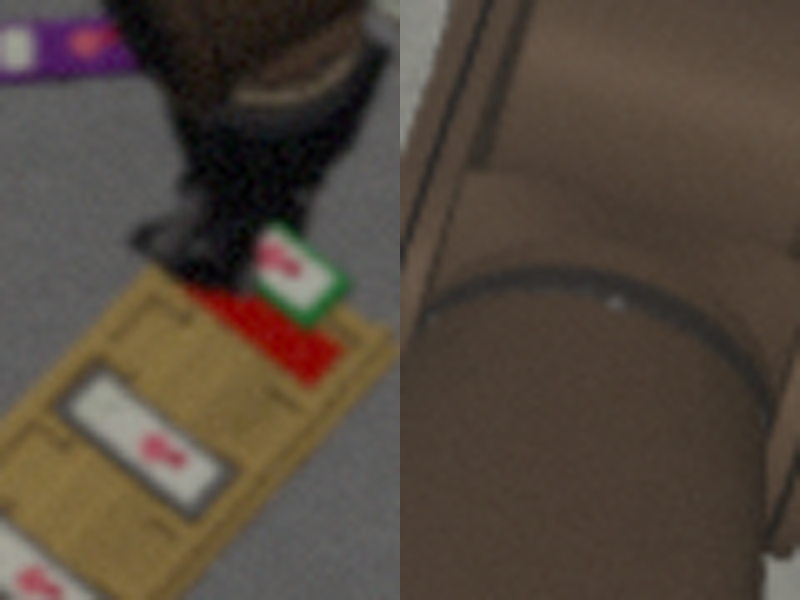

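The left crop shows the carrier level in the fingers at (300,275), just above the red pad at (290,330) and parallel to it. I'll lower it.

Request:
send_rows(
  steps=[
    [0.0035,0.0003,0.01,0,-0.5],
    [0.0035,0.0003,0.02,0,-0.5],
    [0.0035,0.0003,0.03,0,-0.5],
    [0.0035,0.0003,0.036,0,-0.5],
    [0.0035,0.0003,0.042,0,-0.5],
    [0.0035,0.0003,0.042,0,-0.5],
    [0.0035,0.0003,0.042,0,-0.5],
  ],
)

```text
time: 11.4
eef_pos: [0.5793, -0.0699, 0.0034]
tcp_rot: [1.0, -0.018, -0.0, -0.0]
contact_force: [-0.2, 0.7, -0.7]
opening: 0.32
finger_force: 25.1
```

Run:
```python
from h import *
go(.579,-.069,-.007,-2)
```

```text
mm [-0.4 -0.9 10.4] turn -0.0 | yaw0 -2.04 tilt [-0.  0. -1.]
```

Request:
send_rows(
  steps=[
    [-0.0004,-0.0009,0.003,0,-0.5],
    [-0.0004,-0.0009,0.006,0,-0.5],
    [-0.0004,-0.0009,0.008,0,-0.5],
    [-0.0004,-0.0009,0.009,0,-0.5],
    [-0.0004,-0.0009,0.009,0,-0.5],
  ],
)

```text
time: 11.9
eef_pos: [0.5788, -0.0689, -0.0057]
tcp_rot: [1.0, -0.018, -0.0, -0.0]
contact_force: [-0.6, 0.1, -0.5]
opening: 0.317
finger_force: 25.1
```

Request:
send_rows(
  steps=[
    [0,0,0.001,0,-0.5],
    [0,0,0.002,0,-0.5],
    [0,0,0.002,0,-0.5],
  ],
)

```text
time: 12.2
eef_pos: [0.5791, -0.069, -0.0071]
tcp_rot: [1.0, -0.018, 0.0, 0.0]
contact_force: [-1.2, -0.5, 1.7]
opening: 0.313
finger_force: 25.3
```

Request:
send_rows(
  steps=[
    [0,0,0,0,-0.2],
    [0,0,0,0,0.0],
    [0,0,0,0,0.1],
    [0,0,0,0,0.1],
    [0,0,-0.02,0,0.1],
    [0,0,-0.05,0,0.1],
    [0,0,-0.1,0,0.1],
    [0,0,-0.15,0,0.1],
    [0,0,-0.17,0,0.1],
  ],
)

```text
time: 13.1
eef_pos: [0.5818, -0.0698, 0.169]
tcp_rot: [1.0, -0.018, 0.005, 0.001]
contact_force: [0.4, -0.3, 0.8]
opening: 0.547
finger_force: 0.0
```

Run:
```python
from h import *
go(.6055,.1545,.16,7.7)
```

```text
mm [  15.6 -225.     8.6] turn -9.7 | yaw0 -2.03 tilt [ 0.009 -0.003 -1.   ]
```

Request:
send_rows(
  steps=[
    [0.004,-0.05,0,-2,1],
    [0.008,-0.1,0,-5,1],
    [0.012,-0.15,0,-8,1],
    [0.0156,-0.2,0,-9.7,1],
    [0.0156,-0.225,0.008,-9.7,1],
    [0.0156,-0.225,0.008,-9.7,1],
    [0.0156,-0.225,0.008,-9.7,1],
    [0.0156,-0.225,0.008,-9.7,1],
    [0.0156,-0.225,0.008,-9.7,1],
  ],
)

```text
time: 14.0
eef_pos: [0.6029, 0.154, 0.1549]
tcp_rot: [0.998, 0.066, 0.0, 0.0]
contact_force: [-0.3, -0.2, -1.0]
opening: 0.997
finger_force: 0.0
```

Run:
```python
from h import *
go(.6055,.1545,.1,7.7)
o=np.zeros((600,800,3),np.uint8)
for n,x in(("scene",0),("top",400)):
    im=np.ascontiguousarray(ctrl.read_camera(n)[:,:,::-1]);h=cv2.cvtColor(im,cv2.COLOR_BGR2HSV)
    w={"scene":(280,225,330,275),"top":(308,145,340,205)}[n]
    print(n,"green",rect(n,cv2.inRange(h,(45,90,40),(85,255,255)),.016,w))
    a=im[205:295,265:325] if x else im[120:225,325:395]
    if x: a=im[130:220,293:353]
    o[:,x:x+400]=cv2.resize(a,(400,600),interpolation=2)
cv2.imwrite("pics/s6.png",o)
```

```text
mm [ 2.7 -0.2 54.9] turn -0.1 | yaw0 7.55 tilt [ 0. -0. -1.]
scene green (array([578.8, -68.8]), array([74.9, 28.1]), -1.2, 'mean', array([581.7, -73.2]), 'pca', np.float64(177.2), 52)
top green (array([579.2, -68.7]), array([74.4, 27.5]), -0.7, 'mean', array([579. , -66.8]), 'pca', np.float64(176.9), 134)
```

View pics/s6.png

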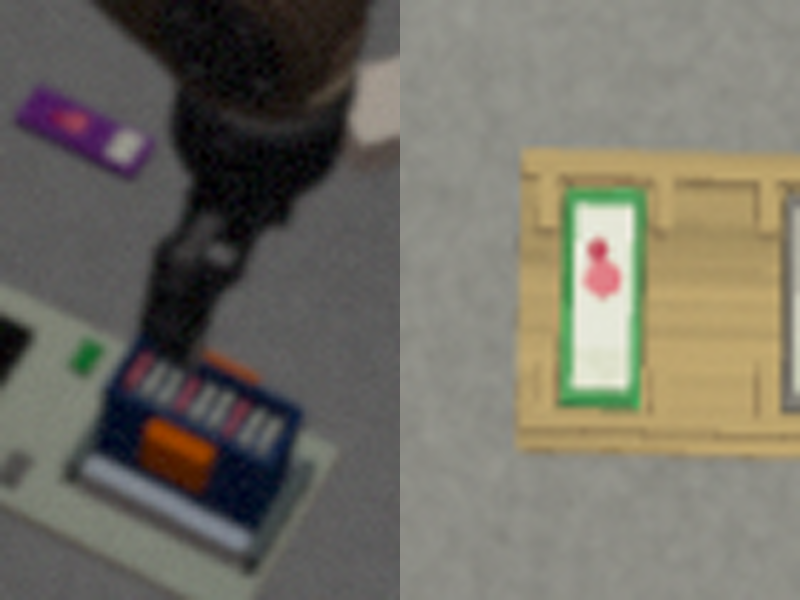

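The carrier lies neatly in the red-pad compartment (right crop (605,300), measured at (579,-69) mm against the pad's (579,-69)). The gripper is open above the cassette, so I go down over it.

Request:
send_rows(
  steps=[
    [0.0022,0.0,0.02,0,1],
    [0.0022,0,0.05,0,1],
    [0.0022,0,0.08,0,1],
    [0.0022,0,0.095,0,1],
    [0.0022,0,0.095,0,1],
    [0.0022,0,0.095,0,1],
  ],
)

```text
time: 14.7
eef_pos: [0.6055, 0.1554, 0.0604]
tcp_rot: [0.998, 0.067, 0.001, -0.0]
contact_force: [0.5, -0.1, 1.3]
opening: 1.001
finger_force: 0.0
```

Run:
```python
from h import *
go(.605,.154,.031,7.7)
im=np.ascontiguousarray(ctrl.read_camera("scene")[:,:,::-1])
cv2.imwrite("pics/s7.png",cv2.resize(im[150:230,310:410],(750,600),interpolation=2))
```

```text
mm [-0.7  1.3 29.4] turn -0.1 | yaw0 7.63 tilt [ 0.001  0.    -1.   ]
```

View pics/s7.png

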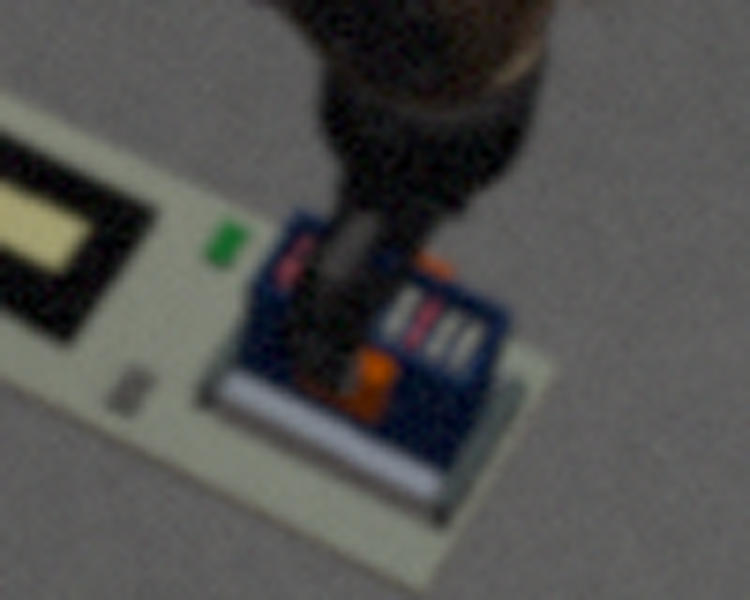

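The picture shows the near finger in front of the left part of the near orange catch (tip about crop (335,385), catch about crop 300–400). I'll check with projections whether that is parallax or an offset along x.

Run:
```python
from h import *
a=np.radians(7.6);ex=np.array([np.cos(a),np.sin(a),0]);ey=np.array([-np.sin(a),np.cos(a),0])
T=ctrl.get_state()["eef_pos"];f=lambda p:((proj("scene",p)-[310,150])*7.5).round().tolist()
for z in(.07,.08,.09): print("tip in/out",z,f([[*(T-ey*d)[:2],z] for d in(.0425,.057)]))
C=np.array([.605,.154,0])
print("btn face corners",f([C-ey*.030+ex*s*.017+[0,0,z] for z in(.085,.055) for s in(-1,1)]))
print("top corners",f([C+ey*sy*.020+ex*s*.046+[0,0,.092] for sy in(-1,1) for s in(-1,1)]))
im=np.ascontiguousarray(cv2.imread("pics/scene0.png"));h=cv2.cvtColor(im,cv2.COLOR_BGR2HSV)
m=cv2.inRange(h,(3,130,90),(20,255,255));m[:,:330]=0;m[:170]=0
k,l,s,c=cv2.connectedComponentsWithStats(m)
print([((s[i,:2]-[310,150])*7.5,s[i,2:4]*7.5,s[i,4]) for i in range(1,k) if s[i,4]>6 and s[i,0]<390 and s[i,1]<225])
```

```text
tip in/out 0.07 [[323.0, 404.0], [305.0, 433.0]]
tip in/out 0.08 [[326.0, 391.0], [308.0, 420.0]]
tip in/out 0.09 [[329.0, 377.0], [310.0, 406.0]]
btn face corners [[298.0, 341.0], [379.0, 381.0], [291.0, 381.0], [370.0, 421.0]]
top corners [[244.0, 278.0], [463.0, 386.0], [294.0, 202.0], [511.0, 308.0]]
[(array([375. , 232.5]), array([75., 45.]), np.int32(18)), (array([307.5, 330. ]), array([82.5, 60. ]), np.int32(50))]
```

The finger is where it should be and the offset is mostly parallax. Both views put the catches about 1.5 mm further along x, so I use (0.607, 0.155).

Request:
send_rows(
  steps=[
    [0.0015,0.0005,0.01,0,1],
    [0.0015,0.0005,0.02,0,1],
    [0.0015,0.0005,0.028,0,1],
    [0.0015,0.0005,0.029,0,1],
    [0.0015,0.0005,0.029,0,1],
  ],
)

```text
time: 15.25
eef_pos: [0.6058, 0.1553, 0.0298]
tcp_rot: [0.998, 0.067, -0.001, -0.0]
contact_force: [-0.2, 0.1, 0.4]
opening: 1.0
finger_force: 0.0
```

Request:
send_rows(
  steps=[
    [0,0,0,0,0.7],
    [0,0,0,0,0.4],
    [0,0,0,0,0.2],
    [0,0,0,0,0.0],
    [0,0,0,0,-0.2],
    [0,0,0,0,-0.2],
    [0,0,0,0,-0.2],
  ],
  squeeze=50,
)

```text
time: 15.95
eef_pos: [0.6079, 0.155, 0.0338]
tcp_rot: [0.998, 0.067, 0.001, 0.0]
contact_force: [-3.0, -1.9, 11.1]
opening: 0.475
finger_force: 51.3
```

Upward reaction of 11 N fits the pads swinging forward on the catches. I'll lift slowly and watch for a snag.

Request:
send_rows(
  steps=[
    [0,0,-0.003,0,-0.2],
    [0,0,-0.005,0,-0.2],
    [0,0,-0.007,0,-0.2],
    [0,0,-0.007,0,-0.2],
  ],
)

```text
time: 16.35
eef_pos: [0.6058, 0.1549, 0.0369]
tcp_rot: [0.998, 0.067, -0.001, 0.0]
contact_force: [0.3, -1.8, -2.3]
opening: 0.472
finger_force: 51.1
```

Request:
send_rows(
  steps=[
    [0,0,-0.002,0,-0.2],
    [0,0,-0.005,0,-0.2],
    [0,0,-0.005,0,-0.2],
  ],
)

```text
time: 16.65
eef_pos: [0.606, 0.155, 0.0426]
tcp_rot: [0.998, 0.067, -0.001, 0.0]
contact_force: [-0.0, -3.7, -1.5]
opening: 0.477
finger_force: 51.2
```

Only the cassette's weight shows (about 2 N), so it is unlocked. I'll raise it.

Request:
send_rows(
  steps=[
    [0,0.0005,-0.005,0,-0.2],
    [0,0.0005,-0.01,0,-0.2],
    [0,0.0005,-0.015,0,-0.2],
    [0,0.0005,-0.022,0,-0.2],
    [0,0.0005,-0.03,0,-0.2],
    [0,0.0005,-0.04,0,-0.2],
    [0,0.0005,-0.05,0,-0.2],
    [0,0.0005,-0.06,0,-0.2],
    [0,0.0005,-0.068,0,-0.2],
    [0,0.0005,-0.072,0,-0.2],
    [0,0.0005,-0.072,0,-0.2],
    [0,0.0005,-0.072,0,-0.2],
  ],
)

```text
time: 17.85
eef_pos: [0.6061, 0.1548, 0.1142]
tcp_rot: [0.998, 0.067, -0.0, -0.0]
contact_force: [-0.2, 0.2, -2.1]
opening: 0.475
finger_force: 51.4
```

Request:
send_rows(
  steps=[
    [0,0,0,0,-0.2],
    [0,0,0,0,-0.2],
    [0,0,0,0,-0.2],
    [0,0,0,0,-0.2],
    [0,0,0,0,-0.2],
  ],
)

```text
time: 18.35
eef_pos: [0.6063, 0.1548, 0.1144]
tcp_rot: [0.998, 0.067, -0.0, -0.0]
contact_force: [-0.4, 0.4, -1.3]
opening: 0.471
finger_force: 51.4
```

Run:
```python
from h import *
im=np.ascontiguousarray(ctrl.read_camera("scene")[:,:,::-1]);h=cv2.cvtColor(im,cv2.COLOR_BGR2HSV)
a=np.radians(7.6);ex=np.array([np.cos(a),np.sin(a),0]);ey=np.array([-np.sin(a),np.cos(a),0]);C=np.array([.606,.155,0])
for nm,m in(("orange",cv2.inRange(h,(3,130,70),(20,255,255))),("blue",cv2.inRange(h,(105,100,25),(130,255,255)))):
    m[:,:325]=0;m[:,410:]=0;m[:110]=0;m[230:]=0
    k,l,s,c=cv2.connectedComponentsWithStats(m); print(nm,[(s[i].tolist(),c[i].round(1).tolist()) for i in range(1,k) if s[i,4]>3])
for dz in(0,.08): print(dz,"btn",proj("scene",[C-ey*.025+[0,0,.07+dz]]).round(),"box",proj("scene",[C+ey*sy*.02+ex*sx*.046+[0,0,z+dz] for sx in(-1,1) for sy in(-1,1) for z in(.008,.092)]).round().tolist())
h=cv2.cvtColor(np.ascontiguousarray(ctrl.read_camera("top")[:,:,::-1]),cv2.COLOR_BGR2HSV)
print("green",rect("top",cv2.inRange(h,(45,90,40),(85,255,255)),.016,(308,145,340,205)))
```

```text
orange [([369, 172, 3, 3, 7], [370.0, 173.0])]
blue [([345, 162, 37, 38, 453], [362.0, 184.6])]
0 btn [[356. 199.]] box [[341.0, 202.0], [343.0, 187.0], [347.0, 192.0], [350.0, 177.0], [368.0, 216.0], [372.0, 201.0], [375.0, 206.0], [379.0, 191.0]]
0.08 btn [[359. 184.]] box [[343.0, 188.0], [346.0, 171.0], [350.0, 178.0], [352.0, 161.0], [372.0, 202.0], [376.0, 186.0], [378.0, 192.0], [383.0, 175.0]]
green (array([579.2, -68.7]), array([74.4, 27.5]), -0.7, 'mean', array([579. , -66.9]), 'pca', np.float64(176.9), 135)
```

The blue box matches the +80 mm upright projection, the force shows only its weight, and the carrier is still on the pad. I'll hand in.

```bash
python3 -c "
from plant import ctrl
print(ctrl.sign_off())"
```

```text
the job is handed in; nothing more can be done
None
```

The job is handed in: the green carrier lies flat and released on the red pad (within about 1 mm by camera), and the cassette is held upright and steady by its catches about 8 cm above its seat. The hand-in returned no verdict; that both catches are pressed past 5 mm is inferred from the cassette lifting free, not measured.

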